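Stand the base plates in the slotted rack

ROBOT

A 6-joint arm with a two-finger parallel gripper is mounted at the origin on the work surface. World frame = base frame: x ahead of the robot, y to its left, z up, the work surface at z = 0. Lengths are in m, angles in rad, forces in N, time in s.
With the tool pointing down it reaches from about 0.35 to 0.975 m from the base axis. Payload 4.9 kg.
Tool frame: the origin (TCP) lies on the centre line of the jaws, within the pads' length; the fingertips stand 14 mm ahead of it and the grasp point (between the pads) lies 5 mm behind it (manip.nose_length is the distance from the TCP to the fingertips, in m); z points along the fingers, y is the line along which they close (so a half turn about z gives the same grasp; the last joint's range is limited). The gripper opens to 85 mm and grips with 20 to 120 N. Pads are 22 mm wide; open, the fingers measure 114 mm over their backs; the gripper's body (76 mm by 85 mm) begins 54 mm behind the grasp point. The pads swing forward as they close: fully open they stand 13 mm farther back than shut.
Start: joints at [-1.36, 0.053, 1.613, -0, 1.476, -0.119], TCP at [0.202, -0.591, 0.245] pointing down, gripper open.
Joint ranges: [-3.01, 3.01], [-1.01, 2.22], [0.06, 2.58], [-1.02, 4.17], [0.09, 2.62], [-3.14, 3.14]. Speed limits (rad/s): [2.57, 2.57, 3.14, 3.14, 3.14, 3.14].

INTERFACE

Orientations are given as a unit quaternion [w, x, y, z].
In Python, from plant import manip, imaging gives the robot as it stands.
- The arm moves only by the tool play_rows, never from a script. Its argument "commands" is a list of rows, each a list of 6 numbers: the shift along the tool's x, y, z in mm, then the turn, a rotation vector about the tool's x, y, z in degrees. A call has 1 to 5 rows; each row shifts and turns the commanded pose from where the row before left it, along the tool's axes as they then stand; what a row does not reach is not made up. A row lasts 1/12 s, in which the tool goes at most 41.7 mm and 7.16 degrees, less where a joint would pass 70% of its speed; a pose out of reach is approached as far as the arm can. A call is refused whole if a number of a shift passes 41.7 or a number of a turn 7.16, either way. A call with a gripper value outside its range is refused whole. "hand" is the finger opening in mm, from 0 to 85.4, set as the call begins (left out, the last holds). The fingers move at their own pace and stop on an object; the grip force is fixed at half the most. Time passes only in rows, so rows that do not move let the fingers close. It gives the time, the measured TCP pose, the force, the opening and the grip force at its end, in the units of the state.
- manip.state(): the state, without advancing time (a new reading comes with each control period).
- imaging.grab_frame(name): name is "side" or "top" or "wrist"; returns a dict with "image" (420x560x3 uint8, red, green, blue), "fx", "fy", "cx", "cy" (pixels), "k1" (the pictures are not rectified: a ray, as slopes to the right and down, at radius r is drawn at 1 + k1 r^2 times it, then the intrinsics apply), "R" (3x3) and "t" (3): a world point X has camera coordinates R X + t; the wrist camera has in their place "mount" (4x4, takes a point from camera to tool coordinates, whose origin is the TCP and whose axes are the flange's). Camera axes: x right, y down, z forward; pixel columns grow to the right and rows downward; lengths in m; the calibration is good to about 2 mm. A picture is of the moment at which its call begins: read the wrist's pose just before it. There is no depth.
- manip.job_done(): hands the job in; it is judged then, once.
The state is a dict: "time": time; "joint_pos": joint angles; "joint_vel": joint speeds; "joint_efforts": joint torques, N m; "tool_pos": TCP position; "tool_rot": TCP orientation; "contact_force": force on the tool from outside, world axes, zero at the start; "ft_torque": the same for the moment, N m; "gripper_width": opening from 0.0 (shut) to 1.0 (fully open); "grasp_force": force on a finger pad.
Only numpy, scipy, OpenCV 4.12 (cv2) and the standard library are available. Lean on these libraries where they do the work, as an engineer would, in place of code of your own. Each camera call takes 0.05 s, during which the arm holds its last target. There are 200 camera calls.

TASK

The two loose steel base plates lie flat on grey blocks on the welding table. Stand each one on its short end in an empty slot of the slotted rack, one plate to a slot, all the way down on the slot's floor, square and centred across the rack. Set them down, do not drop them, leave the finished plate in the rearmost slot, and do not push the blocks, tools and other things about.

Things in the scene. Friction and masses are not known exactly. Their poses are not given: they have to be found in the camera images.
- rack: Slotted rack, bolted down. Steel foot plate 225 (x) x 84 (y) x 10 mm; on it two black comb rails along x, each 12 mm wide, 17 mm either side of the centre line. Five slots lie across it (along y), 32 mm apart along x. Slots and teeth lean back 20 degrees: they rise from the foot along z tilted 20 degrees towards +x. Origin: centre of the foot's underside; x points away from the robot (yaw within 11 degrees), z up.
- slot1 (a point): Slot nearest the robot, empty: the point at the middle of its floor, which is the foot's top, 10 mm above the table; axes as the rack's. Each slot is 10.5 mm wide, square to its leaning walls. The teeth between slots are 19.6 mm thick and 50 mm long along the lean; the walls are straight for the first 40 mm, then the tops are round, as a lead-in.
- slot2 (a point): As slot1, the next one back, at rack x = -32 mm. Empty.
- slot3 (a point): As slot1, at rack x = 0. Empty.
- slot4 (a point): As slot1, at rack x = +32 mm. Empty.
- slot5 (a point): As slot1, at rack x = +64 mm, the rearmost slot. The finished plate already stands in it.
- finished_mid (a point): Centre of the finished plate (same size as the others) that already stands in slot5; axes as for the loose plates.
- plate1_mid (a point): Centre of loose plate 1: flat bright steel, 130 (x) x 64 (y) x 6 (z) mm, about 0.4 kg, solid (its dark bolt holes are only drawn). It starts flat on its grey block, underside 30 mm above the table, overhanging the block by about 12 mm at its sides and 25 mm at its ends, its length within 35 degrees of the world x axis. Its two ends and two faces are alike: either may go either way.
- plate2_mid (a point): Centre of loose plate 2: flat bright steel, 130 (x) x 64 (y) x 6 (z) mm, about 0.4 kg, solid (its dark bolt holes are only drawn). It starts flat on its grey block, underside 30 mm above the table, overhanging the block by about 12 mm at its sides and 25 mm at its ends, its length within 35 degrees of the world x axis. Its two ends and two faces are alike: either may go either way.
- block1_mid (a point): Centre of the loose grey steel set-up block under plate 1, 80 (x) x 40 (y) x 30 (z) mm, 0.7 kg, lying on the table.
- block2_mid (a point): Centre of the loose grey steel set-up block under plate 2, 80 (x) x 40 (y) x 30 (z) mm, 0.7 kg, lying on the table.
- spray: Bystander: upright white and green spray can, 57 mm across, 160 mm tall, loose. Origin: centre of its foot.
- gel_tin: Bystander: round blue tin with black lid, 76 mm across, 51 mm tall, loose. Origin: centre of its foot.
- hammer: Bystander: hammer lying on the table, handle along its x axis, 260 mm long, head at +x 88 mm wide, 26 mm high, loose. Origin: its middle, on the table.
- brush: Bystander: brush lying on the table along its x axis, bristles at +x, 200 x 42 mm, 20 mm high, loose. Origin: its middle, on the table.
- square: Bystander: dark steel clamping square, an upright leg and a flat leg 120 mm long and 50 mm wide, 120 mm tall, loose. Origin: centre of its underside.
- magnet: Bystander: red arrow-shaped welding magnet lying flat, 100 x 83 mm, 23 mm high, loose. Origin: on the table, in the wide part.
- clamp: Bystander: screw clamp lying flat, bar 190 mm long along its x axis with a wooden grip, about 215 x 80 mm, 24 mm high, loose. Origin: under the middle of the bar.
Things that resemble listed ones, but are neither listed nor needed, are in the scene too. Leave any turquoise or yellow look-alike of the part that bears plate2_mid alone. Leave any red look-alike of the part that bears plate1_mid alone.

How it is judged:
At the end, for the whole second after the job is handed in: Each plate stands on a short end in its own slot (length within 30 degrees of upright, width within 8 degrees of the slot), on the slot floor (centre 64 to 79 mm above the table), centred across within 15 mm, released, at rest; the finished plate within 20 mm of its place (z of plate1_mid in the frame of rack between 0.064 and 0.079 m and y of plate1_mid in the frame of rack between -0.015 and 0.015 m and x of plate1_mid in the frame of rack between -0.065 and 0.085 m and angle between the x axis of each of plate1_mid, plate2_mid and the z axis of rack, either way round below 0.53 rad and angle between the y axis of each of plate1_mid, plate2_mid and the y axis of rack, either way round below 0.14 rad and linear speed of each of plate1, plate2 below 0.02 m/s and angular speed of each of plate1, plate2 below 0.15 rad/s and contact force between each of plate1, plate2 and the fingers below 0.05 N and z of plate2_mid in the frame of rack between 0.064 and 0.079 m and y of plate2_mid in the frame of rack between -0.015 and 0.015 m and x of plate2_mid in the frame of rack between -0.065 and 0.085 m and distance of finished_mid from where it was at the start of the episode below 0.02 m); the robot touches nothing.
It fails at once if a bystander or a set-up block is pushed more than 40 mm from its place (distance of any of spray, gel_tin, hammer, brush, magnet, clamp, block1_mid, square, block2_mid from where it was at the start of the episode above 0.04 m).
It fails at once if the finished plate in the rearmost slot is moved more than 20 mm (distance of finished_mid from where it was at the start of the episode above 0.02 m).
It fails at once if a plate is dropped or knocked over: it moves faster than 0.5 m/s while the fingers do not touch it ((linear speed of plate1 above 0.5 m/s and contact force between plate1 and the fingers below 0.05 N) or (linear speed of plate2 above 0.5 m/s and contact force between plate2 and the fingers below 0.05 N)).
It also fails if it takes over 64 s, if anything falls off the work surface, if the arm or the gripper's body presses on something with over 40 N, if the wrist force passes 120 N, or if a joint passes its speed limit or range.

## Working session

There is one attempt and no reset: what is moved stays moved. The work goes in short steps, Python scripts to look and compute and a tool call to move; the robot and the scene stay as the last step left them, time stands still between calls to the robot, and variables do not carry over. Pictures are saved under pics/ and viewed, at most 10 in all, crops included, and the job is handed in when it is done.

Besides the shell and the picture viewer there is one more tool, called after "Call:" in YAML: its name, and indented under it one key for each argument. play_rows: Moves the arm, as the interface text tells. Its arguments: {"type":"object","properties":{"commands":{"type":"array","items":{"type":"array","items":{"type":"number"}}},"hand":{"type":"number"}},"required":["commands"]}

```bash
ls; mkdir -p pics
python3 - <<'E'
from plant import manip, imaging
import cv2
print(manip.state())
for n in ("side","top","wrist"):
    f=imaging.grab_frame(n); cv2.imwrite(f"pics/{n}0.png",f["image"][:,:,::-1])
    print(n,{k:v for k,v in f.items() if k!="image"})
E
```

```text
pics
{'time': 0.0, 'joint_pos': array([-1.36000090e+00,  5.33800543e-02,  1.61428540e+00, -2.69879504e-05,
        1.47600879e+00, -1.18963073e-01]), 'joint_vel': array([-1.74230720e-05, -3.07652043e-04, -9.74579063e-04, -7.88314621e-04,
       -6.79152003e-04,  1.33492176e-03]), 'joint_efforts': array([-9.90602825e-05, -3.93684483e+01, -3.70180428e+01, -1.92738248e-04,
        7.05634229e-03,  7.72820794e-07]), 'tool_pos': array([ 0.20227438, -0.5907352 ,  0.24405375]), 'tool_rot': array([-1.03908409e-03,  9.86437436e-01,  1.64134402e-01, -6.11905610e-05]), 'contact_force': array([-0.25632077,  0.51975416,  0.32808866]), 'ft_torque': array([-0.01372654,  0.00256201,  0.01344157]), 'grasp_force': 0.0, 'gripper_width': 1.0014882385720723}
side {'fx': 388.28113069451956, 'fy': 388.28113069451956, 'cx': 280.2726441419202, 'cy': 208.36575871204653, 'k1': -0.05679130854496509, 'R': array([[-8.40957175e-01, -5.41101681e-01,  3.30088163e-05],
       [-2.50973535e-01,  3.89998327e-01, -8.85953492e-01],
       [ 4.79378050e-01, -7.45057230e-01, -4.63774093e-01]]), 't': array([0.45235726, 0.19985493, 0.96470703])}
top {'fx': 431.84614850531256, 'fy': 431.84614850531256, 'cx': 275.30170540730745, 'cy': 212.13225470890387, 'k1': -0.10888516012772523, 'R': array([[-0.00290324, -0.99999371,  0.00203671],
       [-0.99487116,  0.00268242, -0.10111464],
       [ 0.10110854, -0.00231982, -0.9948727 ]]), 't': array([0.02632448, 0.50845557, 1.46980483])}
wrist {'fx': 312.66584226734767, 'fy': 312.66584226734767, 'cx': 279.44617847931084, 'cy': 206.71136889445512, 'k1': -0.05845623208442545, 'mount': array([[-5.57644837e-04, -9.48791768e-01, -3.15901679e-01,
         8.07493070e-02],
       [ 9.99999229e-01, -1.78498684e-04, -1.22913663e-03,
         8.72881554e-04],
       [ 1.10980668e-03, -3.15902121e-01,  9.48791135e-01,
        -1.28162273e-01],
       [ 0.00000000e+00,  0.00000000e+00,  0.00000000e+00,
         1.00000000e+00]])}
```

View pics/top0.png

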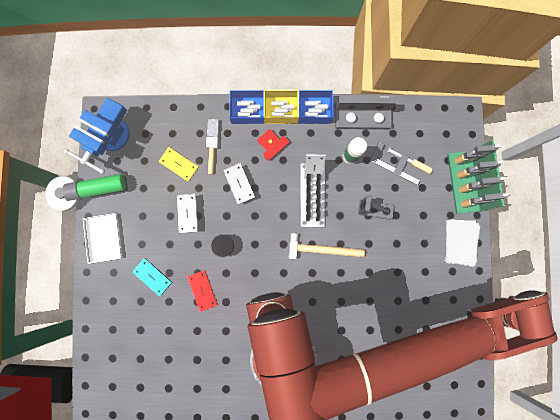

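View pics/side0.png

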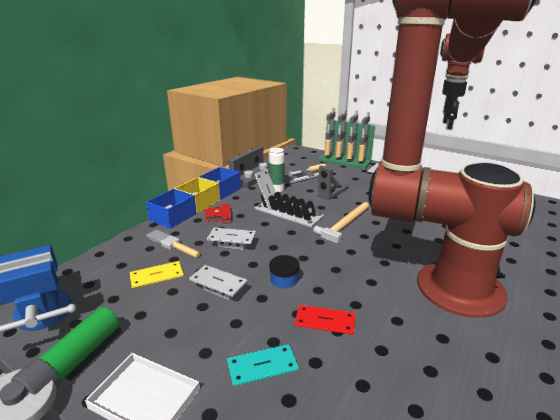

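Top view: the bright-steel plates on grey blocks are at about (188,213) and (239,184). Things that could be taken for them: yellow plate (178,163), turquoise (152,276), red (203,290), white tray (103,237) and white sheet (461,242). The bright bare steel pair matches the description. The rack is at (315,190) with the finished plate at its rear (315,165). The spray can is at (355,150).

```bash
cat > h.py <<'E'
import numpy as np, cv2
from scipy.spatial.transform import Rotation as Rn
from plant import manip, imaging
def tool():
    s=manip.state(); q=s["tool_rot"]; return np.array(s["tool_pos"]),Rn.from_quat([q[1],q[2],q[3],q[0]]).as_matrix()
def cam(name):
    p,R=tool(); f=imaging.grab_frame(name)
    if name=="wrist":
        m=f["mount"]; Rc=R@m[:3,:3]; c=p+R@m[:3,3]
    else: Rc=f["R"].T; c=-Rc@f["t"]
    f["Rc"],f["c"]=Rc,c; f["K"]=np.array([[f["fx"],0,f["cx"]],[0,f["fy"],f["cy"]],[0,0,1.]]); f["D"]=np.array([f["k1"],0,0,0,0.])
    return f
def rays(f,px):
    u=cv2.undistortPoints(np.float64(px).reshape(-1,1,2),f["K"],f["D"]).reshape(-1,2)
    return np.c_[u,np.ones(len(u))]@f["Rc"].T
def onz(f,px,z):
    d=rays(f,px); return f["c"]+d*((z-f["c"][2])/d[:,2])[:,None]
def proj(f,X):
    rv=cv2.Rodrigues(f["Rc"].T)[0]; return cv2.projectPoints(np.float64(X).reshape(-1,1,3),rv,-f["Rc"].T@f["c"],f["K"],f["D"])[0].reshape(-1,2)
def save(f,n,box=None,s=1):
    im=f["image"][:,:,::-1]
    if box: im=im[box[1]:box[3],box[0]:box[2]]
    cv2.imwrite(f"pics/{n}.png",cv2.resize(im,None,fx=s,fy=s,interpolation=cv2.INTER_CUBIC))
def rect(f,mask,z):
    "contours of mask as rectangles on plane z: centre, long, short (mm), yaw deg of the long side, pixel area"
    out=[]
    for c in cv2.findContours(mask.astype(np.uint8),cv2.RETR_EXTERNAL,cv2.CHAIN_APPROX_NONE)[0]:
        if cv2.contourArea(c)<100: continue
        P=onz(f,c.reshape(-1,2),z)[:,:2]*1000
        b=cv2.boxPoints(cv2.minAreaRect(np.float32(P))); e=b[1]-b[0],b[2]-b[1]
        L=max(e,key=np.linalg.norm); S=min(e,key=np.linalg.norm)
        yaw=(np.degrees(np.arctan2(L[1],L[0]))+90)%180-90
        out.append((b.mean(0).round(1),round(float(np.linalg.norm(L)),1),round(float(np.linalg.norm(S)),1),round(float(yaw),1),c.reshape(-1,2).mean(0).round()))
    return out
def to(p,R):
    "shift (mm, present tool axes) and turn (deg) from the measured pose to p,R"
    p0,R0=tool(); print("shift",(R0.T@(np.array(p)-p0)*1000).round(1),"turn",np.degrees(Rn.from_matrix(R0.T@R).as_rotvec()).round(2))
E
python3 - <<'E'
from h import *
f=cam("top"); hsv=cv2.cvtColor(f["image"],cv2.COLOR_RGB2HSV)
m=(hsv[...,2]>190)&(hsv[...,1]<40)
m=cv2.morphologyEx(m.astype(np.uint8),cv2.MORPH_CLOSE,np.ones((3,3)))
for r in rect(f,m,.036): 
    if 140<r[4][0]<380 and r[4][1]>120: print(r)
save(f,"topcrop",(140,120,420,280),2.8)
print("rack px corners z.01",onz(f,[[303,227],[326,227],[326,155],[303,155]],.01).round(3).tolist())
print("spray foot/gel",onz(f,[[355,155],[227,245]],0).round(3).tolist())
E
```

```text
(array([392.7, -59.1], dtype=float32), 85.3, 75.2, -0.3, array([296., 246.]))
(array([506.1, 331.8], dtype=float32), 132.5, 64.8, 4.0, array([186., 213.]))
(array([609.5, 152.3], dtype=float32), 131.4, 65.2, 23.1, array([239., 183.]))
(array([ 585.5, -102.4], dtype=float32), 254.5, 86.8, -1.7, array([311., 191.]))
(array([ 738.8, -261.5], dtype=float32), 72.0, 59.7, -46.3, array([357., 147.]))
(array([788.8, 249. ], dtype=float32), 102.6, 38.9, 0.9, array([212., 133.]))
rack px corners z.01 [[0.458, -0.072, 0.01], [0.457, -0.152, 0.01], [0.714, -0.156, 0.01], [0.714, -0.074, 0.01]]
spray foot/gel [[0.717, -0.262, 0.0], [0.396, 0.194, 0.0]]
```

View pics/topcrop.png

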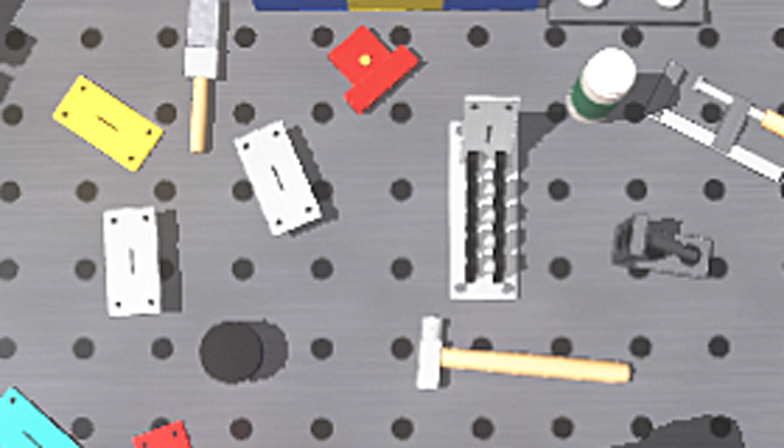

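The crop confirms the choice: both bright plates with drawn bolt holes, casting block-height shadows. A is at (506,332) mm yaw 4°, B at (610,152) mm yaw 23°. Next, a close look at the rack.

Run:
```python
from h import *
to([.60,-.11,.27],Rn.from_euler("xyz",[180,0,0],degrees=True).as_matrix())
```

```text
shift [ 532.  -326.2  -25. ] turn [-7.00e-02  1.00e-02  1.89e+01]
```

Call:
play_rows:
  commands:
    - [33.2,-20.4,-1.6,0,0,0]
    - [33.2,-20.4,-1.6,0,0,0]
    - [33.2,-20.4,-1.6,0,0,0]
    - [33.2,-20.4,-1.6,0,0,0]
    - [33.2,-20.4,-1.6,0,0,0]

```text
time: 0.62
tool_pos: [0.3271, -0.4395, 0.2531]
tool_rot: [-0.0, 0.986, 0.164, 0.0]
contact_force: [1.5, -0.5, -0.7]
gripper_width: 0.999
grasp_force: 0.0
```

Call:
play_rows:
  commands:
    - [33.2,-20.4,-1.6,0,0,0]
    - [33.2,-20.4,-1.6,0,0,0]
    - [33.2,-20.4,-1.6,0,0,0]
    - [33.2,-20.4,-1.6,0,0,0]
    - [33.2,-20.4,-1.6,0,0,0]

```text
time: 1.03
tool_pos: [0.4512, -0.289, 0.2613]
tool_rot: [0.0, 0.986, 0.164, 0.0]
contact_force: [0.7, -0.7, -0.0]
gripper_width: 1.002
grasp_force: 0.0
```

Call:
play_rows:
  commands:
    - [33.2,-20.4,-1.6,0,0,0]
    - [33.2,-20.4,-1.6,0,0,0]
    - [33.2,-20.4,-1.6,0,0,0]
    - [33.2,-20.4,-1.6,0,0,0]
    - [33.2,-20.4,-1.6,0,0,0]

```text
time: 1.45
tool_pos: [0.5753, -0.1387, 0.2692]
tool_rot: [0.0, 0.986, 0.164, -0.0]
contact_force: [-0.2, -0.3, 0.0]
gripper_width: 1.007
grasp_force: 0.0
```

Call:
play_rows:
  commands:
    - [33.2,-20.4,-1.6,0,0,0]
    - [0,0,0,0,0,6.3]
    - [0,0,0,0,0,6.3]
    - [0,0,0,0,0,6.3]
    - [0,0,0,0,0,0]

```text
time: 1.87
tool_pos: [0.5993, -0.11, 0.2704]
tool_rot: [-0.0, 1.0, -0.0, -0.0]
contact_force: [0.8, 0.1, -0.7]
gripper_width: 0.999
grasp_force: 0.0
```

Run:
```python
from h import *
f=cam("wrist"); save(f,"rack1"); np.savez("rack1.npz",**f); s=manip.state(); print(tool(),s["time"],s["joint_pos"])
```

```text
(array([ 0.59921264, -0.11024109,  0.27057307]), array([[ 9.99996692e-01,  2.51786611e-03, -5.26519379e-04],
       [ 2.51794534e-03, -9.99996819e-01,  1.49870949e-04],
       [-5.26140349e-04, -1.51196200e-04, -9.99999850e-01]])) 1.9167 [-3.04023949e-01  2.34874271e-03  1.62219371e+00 -1.46428180e-05
  1.51759744e+00  1.26425525e+00]
```

View pics/rack1.png

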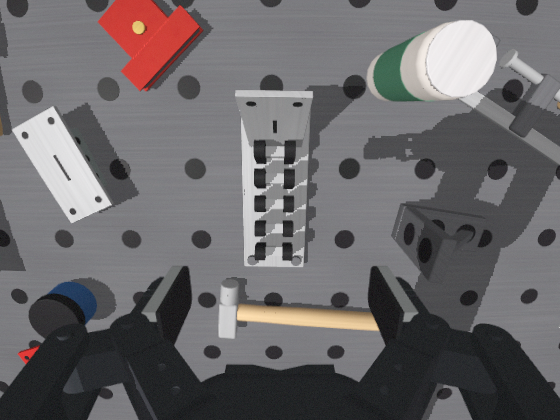

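The wrist view shows the rack foot from (245,267)/(303,266) back to the finished plate's top at row 92. The visible teeth rows are 151, 178, 203, 228 and 251, so slot 4 lies between 151 and 178. Measuring now.

Run:
```python
from h import *
f=dict(np.load("rack1.npz")); g=cv2.cvtColor(f["image"],cv2.COLOR_RGB2GRAY)
print(g[215,235:315].tolist()); print(g[255:275,275].tolist())
m=(g<45).astype(np.uint8)
n,l,st,c=cv2.connectedComponentsWithStats(m)
T=[]
for i in range(1,n):
    x,y,w,h,a=st[i]
    if 245<x and x+w<310 and 135<y<262 and a>40:
        # rear(top) and front edges
        T.append((c[i],(y,y+h),(x,x+w),a)); print(c[i].round(1),x,x+w,y,y+h,a, onz(f,[c[i]],.052).round(4)[0])
f2=cam("top")
hs=cv2.cvtColor(f["image"],cv2.COLOR_RGB2HSV)
```

```text
[132, 131, 129, 132, 131, 130, 129, 133, 211, 206, 208, 209, 208, 207, 210, 210, 208, 204, 204, 206, 206, 204, 205, 207, 204, 207, 205, 204, 151, 133, 135, 135, 135, 135, 137, 133, 133, 134, 134, 135, 136, 134, 135, 135, 133, 137, 134, 134, 130, 129, 138, 201, 157, 157, 154, 130, 135, 135, 134, 134, 134, 136, 135, 132, 132, 133, 137, 136, 135, 135, 127, 77, 77, 76, 75, 78, 80, 77, 77, 78]
[207, 198, 197, 197, 198, 197, 197, 199, 198, 198, 199, 179, 136, 133, 131, 130, 128, 127, 131, 130]
[259.6 142.6] 254 266 141 147 42 [ 0.6388 -0.0888  0.052 ]
[289.4 142.8] 285 295 141 146 44 [ 0.6385 -0.1215  0.052 ]
[260.2 157.8] 254 266 148 164 94 [ 0.622  -0.0892  0.052 ]
[288.7 159. ] 284 295 153 164 85 [ 0.6206 -0.1209  0.052 ]
[259.3 171.1] 254 266 169 174 42 [ 0.607  -0.0878  0.052 ]
[288.  171.7] 284 294 170 176 41 [ 0.6062 -0.1202  0.052 ]
[259.5 184.5] 254 266 181 188 56 [ 0.5915 -0.0877  0.052 ]
[288.1 185.2] 284 294 181 189 58 [ 0.5906 -0.1204  0.052 ]
[259.7 197.8] 255 266 196 201 48 [ 0.5755 -0.0877  0.052 ]
[259.9 223.1] 255 266 221 227 54 [ 0.544  -0.0872  0.052 ]
[287.2 223.4] 283 293 221 228 56 [ 0.5436 -0.1197  0.052 ]
[260.1 246.5] 255 266 243 252 79 [ 0.5134 -0.0867  0.052 ]
[286.9 246.8] 283 292 243 252 74 [ 0.5129 -0.1194  0.052 ]
```

```bash
cat > rack.py <<'E'
from h import *
def rackfit(f,r0,r1,fr,cl=(235,252),crr=(296,315)):
    g=cv2.GaussianBlur(cv2.cvtColor(f["image"],cv2.COLOR_RGB2GRAY),(3,3),0).astype(float)
    Lp=[];Rp=[]
    for r in range(r0,r1):
        d=np.diff(g[r,cl[0]:cl[1]]); Lp.append((cl[0]+d.argmax()+.5,r))
        d=np.diff(g[r,crr[0]:crr[1]]); Rp.append((crr[0]+d.argmin()+.5,r))
    F=[(c,fr[0]+np.diff(g[fr[0]:fr[1],c]).argmin()+.5) for c in range(cl[1]+2,crr[0]-3)]
    fit=lambda P:cv2.fitLine(np.float32(onz(f,P,.01)[:,:2]*1000),cv2.DIST_HUBER,0,.1,.01).ravel()
    return fit(Lp),fit(Rp),fit(F)
if __name__=="__main__":
    f=dict(np.load("rack1.npz"))
    L,R,F=rackfit(f,185,262,(258,275))
    for n,v in zip("LRF",(L,R,F)): print(n,v.round(2),"yaw",round(float(np.degrees(np.arctan(v[1]/v[0]))),2))
E
python3 rack.py
```

```text
L [ 1.0000e+00 -2.0000e-02  5.2694e+02 -6.1520e+01] yaw -0.9
R [ 1.0000e+00 -2.0000e-02  5.2627e+02 -1.4456e+02] yaw -0.96
F [   0.      1.    462.17 -105.01] yaw 89.97
```

Run:
```python
from h import *
to([.64,.165,.21],Rn.from_euler("z",23,degrees=True).as_matrix()@np.diag([1,-1,-1]))
```

```text
shift [  41.6 -275.3   60.7] turn [-1.000e-02  2.000e-02 -2.284e+01]
```

Call:
play_rows:
  commands:
    - [5.2,-34.4,7.6,0,0,0]
    - [5.2,-34.4,7.6,0,0,0]
    - [5.2,-34.4,7.6,0,0,0]
    - [5.2,-34.4,7.6,0,0,0]
    - [5.2,-34.4,7.6,0,0,0]

```text
time: 2.38
tool_pos: [0.6252, 0.0627, 0.2327]
tool_rot: [0.0, 1.0, 0.001, 0.0]
contact_force: [-0.2, 0.0, -0.6]
gripper_width: 1.0
grasp_force: 0.0
```

Call:
play_rows:
  commands:
    - [5.2,-34.4,7.6,0,0,0]
    - [5.2,-34.4,7.6,0,0,0]
    - [5.2,-34.4,7.6,0,0,0]
    - [0,0,0,0,0,-5.7]
    - [0,0,0,0,0,-5.7]

```text
time: 2.8
tool_pos: [0.6403, 0.1666, 0.2089]
tool_rot: [0.0, 0.995, 0.104, -0.001]
contact_force: [0.2, 0.3, 1.7]
gripper_width: 1.001
grasp_force: 0.0
```

Call:
play_rows:
  commands:
    - [0,0,0,0,0,-5.7]
    - [0,0,0,0,0,-5.7]
    - [0,0,0,0,0,0]

```text
time: 3.05
tool_pos: [0.6408, 0.1646, 0.21]
tool_rot: [-0.0, 0.98, 0.199, -0.0]
contact_force: [-0.3, -0.4, -0.4]
gripper_width: 1.002
grasp_force: 0.0
```

```bash
cat > plate.py <<'E'
from h import *
def plate(f,xy):
    "steel plate nearest to xy, on z=.036"
    hs=cv2.cvtColor(f["image"],cv2.COLOR_RGB2HSV)
    m=((hs[...,2]>175)&(hs[...,1]<40)).astype(np.uint8)
    m=cv2.morphologyEx(m,cv2.MORPH_CLOSE,np.ones((5,5)))
    return min(rect(f,m,.036),key=lambda r:np.hypot(*(r[0]-np.array(xy)*1000)))
E
python3 - <<'E'
from plate import *
import json
f=cam("wrist"); save(f,"plateB"); print(plate(f,(.61,.152)))
s=manip.state(); p,R=tool(); print(p,s["joint_pos"].round(4))
E
```

```text
(array([610.2, 153.6], dtype=float32), 128.6, 63.4, 23.0, array([277., 214.]))
[0.640862   0.16453212 0.21004162] [0.1389 0.1602 1.5566 0.     1.4249 1.3125]
```

View pics/plateB.png

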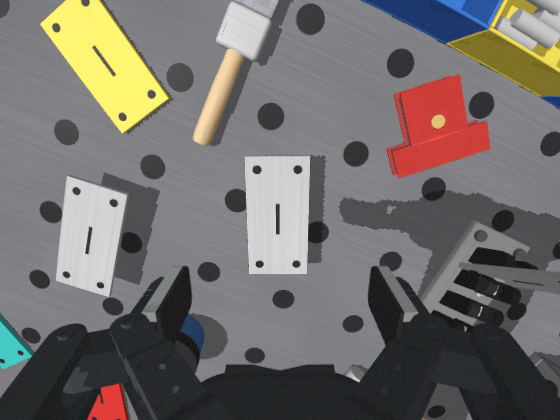

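Plate B is at the picture centre, corners (246,156)–(308,273), and agrees with the top view to 1.5 mm. Now I'll tilt the tool and fit the arm's reach from joint readings, to choose the grasp tilt.

Call:
play_rows:
  commands:
    - [0,0,0,0,-7,0]
    - [0,0,0,0,-7,0]
    - [0,0,0,0,-7,0]
    - [0,0,0,0,-7,0]
    - [0,0,0,0,0,0]

```text
time: 3.52
tool_pos: [0.6416, 0.165, 0.2048]
tool_rot: [0.048, 0.95, 0.191, -0.241]
contact_force: [-0.1, 0.2, -3.1]
gripper_width: 1.003
grasp_force: 0.0
```

```bash
cat > kin.py <<'E'
from h import *
s=manip.state(); p,R=tool()
D0=np.diag([1,-1,-1.])
def zz(yaw): return Rn.from_euler("z",yaw,degrees=True).as_matrix()@D0
S=[([-1.36,.05338,1.61429],[.20227,-.59074,.24405],np.diag([1.,1,-1])),([-.30402,.00235,1.62219],[.59921,-.11024,.27057],zz(0)),([.1389,.1602,1.5566],[.64086,.16453,.21004],zz(23)),(list(s["joint_pos"][:3]),p,R)]
A=[];b=[]
for j,q,Rt in S:
    z=Rn.from_euler("z",j[0]); Y=lambda a:(z*Rn.from_euler("y",a)).as_matrix()
    A.append(np.c_[Y(0)[:,0],Y(0)[:,2],Y(j[1])[:,2],Y(j[1]+j[2])[:,2],Y(j[1]+j[2])[:,0],np.array(Rt)[:,2]]); b.append(q)
A=np.vstack(A);b=np.hstack(b); k,res,rk,sv=np.linalg.lstsq(A,b,rcond=1e-4)
print("a1,d1,L2,L3,b,D",k.round(4),rk,sv.round(3),"res mm",(1000*(A@k-b)).round(1)); print(s["joint_pos"].round(4),p)
E
python3 kin.py
```

```text
a1,d1,L2,L3,b,D [-0.1455 -1.0789 -0.5335  0.6628 -1.5288 -0.3937] 6 [3.98  2.829 0.375 0.112 0.052 0.024] res mm [-69.7 -28.8  -4.5 -29.4 -68.5   1.6   0.5 -74.9  -5.9   5.1  -6.4   8.8]
[ 0.1803  0.4719  1.2386 -0.1082  1.9167  1.3424] [0.64157268 0.16495591 0.20475075]
```

```bash
sed -i 's/np.c_\[Y(0)\[:,0\],/np.c_[Y(0)[:,1],Y(0)[:,0],/; s/"a1,/"e,a1,/' kin.py; python3 kin.py; sed 's/Y(j\[1\]+j\[2\])\[:,0\],//' kin.py>kin2.py; python3 kin2.py
```

```text
e,a1,d1,L2,L3,b,D [7.420e-02 6.000e-04 2.392e-01 4.285e-01 6.092e-01 9.810e-02 2.665e-01] 7 [3.98  2.829 2.    0.374 0.107 0.052 0.022] res mm [ 0.1 -0.3  0.  -0.1  0.1 -0.  -0.1 -0.   0.   0.  -0.1 -0. ]
[ 0.1803  0.4719  1.2386 -0.1082  1.9167  1.3424] [0.64157268 0.16495591 0.20475075]
e,a1,d1,L2,L3,b,D [ 0.0736 -0.0097  0.1585  0.3859  0.613   0.2408] 6 [3.448 2.827 2.    0.321 0.103 0.052] res mm [-0.4 -1.1 -0.2 -1.6 -0.1  0.2  0.9 -0.5 -0.5 -0.6  1.8  0.5]
[ 0.1803  0.4719  1.2386 -0.1082  1.9167  1.3424] [0.64157268 0.16495591 0.20475075]
```

```bash
cat > ik.py <<'E'
from h import *
e,a1,d1,L2,L3,b,D=.0742,.0006,.2392,.4285,.6092,.0981,.2665
def toolR(yaw,th):
    "yaw deg; th = lean of tool z from straight down, + tips outward"
    return Rn.from_euler("z",yaw,degrees=True).as_matrix()@np.diag([1,-1,-1.])@Rn.from_euler("y",th,degrees=True).as_matrix()
def ik(p,R):
    w=np.array(p)-D*R[:,2]; rho=np.sqrt(w[0]**2+w[1]**2-e*e)-a1; j1=np.arctan2(w[1],w[0])-np.arctan2(e,rho+a1)
    h=w[2]-d1; l3=np.hypot(L3,b); c=(rho*rho+h*h-L2**2-l3**2)/(2*L2*l3)
    if abs(c)>1: return None
    g=np.arccos(c); j2=np.arctan2(rho,h)-np.arctan2(l3*np.sin(g),L2+l3*np.cos(g)); j3=g-np.arctan2(b,L3)
    F=(Rn.from_euler("z",j1)*Rn.from_euler("y",j2+j3)).as_matrix(); z=F.T@R[:,2]
    return np.array([j1,j2,j3,np.arctan2(z[1],z[0]),np.arccos(z[2])]).round(2)
if __name__=="__main__":
    print("check",ik(*tool()))
    c=np.array([.5747,-.1038]); ax=np.array([1,-.0162])
    up=np.array([ax[0]*np.sin(np.radians(20)),ax[1]*np.sin(np.radians(20)),np.cos(np.radians(20))])
    for al in (40,50,60,70):
        th=90-al
        for sl in (2,3,4):
            for lift in (0,.07):
                g=np.r_[c+ax*.032*(sl-3),.01]+up*(.075+lift); R=toolR(-.93,th); print(al,sl,lift,ik(g+.005*R[:,2],R))
        for n,q,y in (("B",(.6102,.1536),23),("A",(.506,.332),4)):
            R=toolR(y,-(al-20)); g=np.r_[np.array(q)+.01*np.array([np.cos(np.radians(y)),np.sin(np.radians(y))]),.033]
            print(al,n,ik(g+.005*R[:,2],R))
E
python3 ik.py
```

```text
check [ 0.18  0.47  1.24 -0.11  1.92]
40 2 0 [-0.46 -0.21  2.34  1.09  0.38]
40 2 0.07 [-0.44 -0.28  2.27  0.8   0.45]
40 3 0 [-0.43 -0.12  2.27  1.11  0.35]
40 3 0.07 [-0.41 -0.19  2.2   0.8   0.42]
40 4 0 [-0.4  -0.04  2.19  1.11  0.32]
40 4 0.07 [-0.38 -0.11  2.13  0.79  0.39]
40 B [ 0.17  0.5   1.49 -0.08  1.49]
40 A [0.4  0.43 1.58 0.11 1.46]
50 2 0 [-0.43 -0.19  2.26  0.59  0.48]
50 2 0.07 [-0.41 -0.25  2.18  0.45  0.6 ]
50 3 0 [-0.4  -0.11  2.19  0.57  0.46]
50 3 0.07 [-0.38 -0.16  2.11  0.43  0.57]
50 4 0 [-0.37 -0.03  2.12  0.55  0.45]
50 4 0.07 [-0.36 -0.08  2.04  0.42  0.56]
50 B [ 0.18  0.61  1.37 -0.11  1.67]
50 A [0.38 0.53 1.48 0.16 1.63]
60 2 0 [-0.39 -0.14  2.17  0.31  0.65]
60 2 0.07 [-0.38 -0.19  2.08  0.26  0.77]
60 3 0 [-0.37 -0.06  2.1   0.3   0.63]
60 3 0.07 [-0.35 -0.11  2.01  0.24  0.75]
60 4 0 [-0.35  0.01  2.02  0.28  0.63]
60 4 0.07 [-0.33 -0.03  1.94  0.23  0.74]
60 B [ 0.19  0.71  1.26 -0.14  1.85]
60 A [0.37 0.63 1.38 0.2  1.8 ]
70 2 0 [-0.36 -0.07  2.07  0.16  0.82]
70 2 0.07 [-0.35 -0.11  1.98  0.14  0.94]
70 3 0 [-0.34  0.    1.99  0.15  0.82]
70 3 0.07 [-0.33 -0.03  1.9   0.13  0.94]
70 4 0 [-0.32  0.08  1.92  0.14  0.82]
70 4 0.07 [-0.31  0.04  1.83  0.12  0.94]
70 B [ 0.2   0.82  1.16 -0.17  2.02]
70 A [0.36 0.73 1.29 0.24 1.96]
```

```bash
cat > g.py <<'E'
from ik import *
def grasp(q,yaw,phi=28,d=.010,ahead=.008,lift=0):
    R=toolR(yaw,-phi); u=np.array([np.cos(np.radians(yaw)),np.sin(np.radians(yaw)),0])
    return np.r_[q,.033]+d*u+ahead*R[:,2]+[0,0,lift],R
E
python3 - <<'E'
from g import *
to(*grasp((.6102,.1536),23,lift=.06)); to(*grasp((.6102,.1536),23))
E
```

```text
shift [ 32.9  -1.6 117.3] turn [-0.17  0.49 -0.2 ]
shift [ 61.5  -1.5 170.1] turn [-0.17  0.49 -0.2 ]
```

Call:
play_rows:
  commands:
    - [11,-0.5,39,0,0,0]
    - [11,-0.5,39,0,0,0]
    - [11,-0.5,39,0,0.4,-0.2]
    - [0,0,0,0,0,0]

```text
time: 3.85
tool_pos: [0.6098, 0.1546, 0.0826]
tool_rot: [0.046, 0.95, 0.193, -0.24]
contact_force: [-2.0, -0.1, -2.2]
gripper_width: 1.0
grasp_force: 0.0
```

Call:
play_rows:
  commands:
    - [7.1,0,13.3,0,0,0]
    - [7.1,0,13.3,0,0,0]
    - [7.1,0,13.3,0,0,0]
    - [7.1,0,13.2,0,0,0]
    - [0,0,0,0,0,0]

```text
time: 4.27
tool_pos: [0.6159, 0.1562, 0.0282]
tool_rot: [0.047, 0.951, 0.194, -0.236]
contact_force: [-0.5, 0.4, -0.4]
gripper_width: 0.998
grasp_force: 0.0
```

Run:
```python
from g import *
to(*grasp((.6102,.1536),23)); print(manip.state()["contact_force"])
f=cam("side"); save(f,"pre",(150,160,330,320),4)
```

```text
shift [1.1 0.2 2. ] turn [-0.15 -0.22  0.03]
[-0.52693723  0.37453375 -0.41419055]
```

View pics/pre.png

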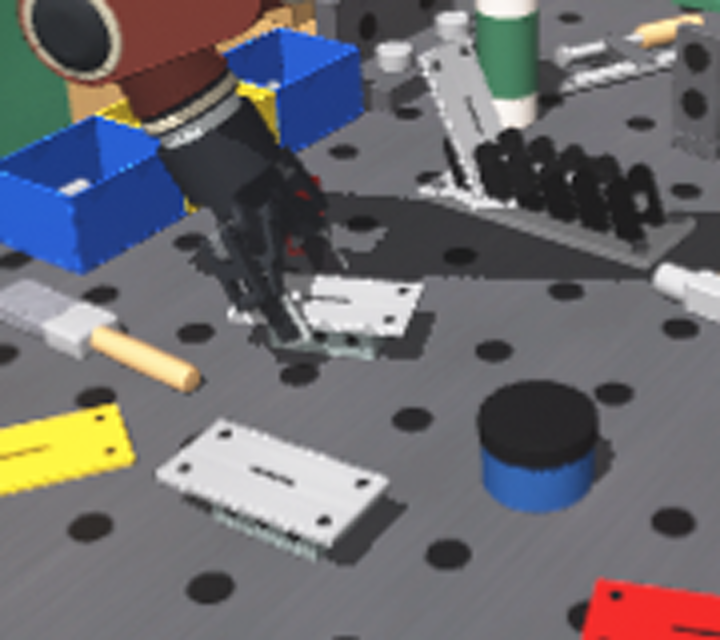

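The side view shows the fingers straddling plate B near its middle, at about (300,320) in the crop. The lean clears everything. I'll close and lift.

Call:
play_rows:
  commands:
    - [1.1,0.2,2,0,0,0]
    - [0,0,0,0,0,0]
    - [0,0,0,0,0,0]
    - [0,0,0,0,0,0]
    - [0,0,0,0,0,0]
  hand: 40

```text
time: 4.73
tool_pos: [0.6182, 0.1565, 0.0299]
tool_rot: [0.047, 0.952, 0.194, -0.233]
contact_force: [2.8, 0.8, 1.6]
gripper_width: 0.734
grasp_force: 66.2
```

Call:
play_rows:
  commands:
    - [0,0,0,0,0,0]
    - [0,0,0,0,0,0]
    - [0,0,0,0,0,0]

```text
time: 4.98
tool_pos: [0.6181, 0.1565, 0.0299]
tool_rot: [0.047, 0.952, 0.194, -0.233]
contact_force: [4.4, 1.7, 4.7]
gripper_width: 0.733
grasp_force: 66.5
```

Call:
play_rows:
  commands:
    - [-7,0,-13,0,0,0]
    - [-7,0,-13,0,0,0]
    - [-14,0,-26,0,0,0]
    - [-14,0,-26,0,0,0]
    - [-14,0,-26,0,0,0]

```text
time: 5.4
tool_pos: [0.6148, 0.1554, 0.1479]
tool_rot: [0.047, 0.951, 0.194, -0.235]
contact_force: [0.4, -0.0, -3.3]
gripper_width: 0.727
grasp_force: 66.5
```

```bash
cat > place.py <<'E'
from ik import *
RK=np.array([.5747,-.1038]); RY=-.93
def plateR(yaw,pitch): return (Rn.from_euler("z",yaw,degrees=True)*Rn.from_euler("y",-pitch,degrees=True)).as_matrix()
def held(q,yaw,p,R):
    "plate centre and rotation in the tool frame, from the pose at the grasp"
    return R.T@(np.r_[q,.033]-p), R.T@plateR(yaw,0)
def target(h,slot,lift,dx=0,dy=0):
    Rp=plateR(RY,70); ex=plateR(RY,0)
    c=np.r_[RK,.010]+ex@[.032*(slot-3)+dx,dy,0]+Rp@[.065+lift,0,0]
    R=Rp@h[1].T; return c-R@h[0],R
E
python3 - <<'E'
from place import *
q=np.array([.047,.952,.194,-.233]); Rg=Rn.from_quat([q[1],q[2],q[3],q[0]]).as_matrix()
h=held((.6102,.1536),23,np.array([.6181,.1565,.0299]),Rg); np.savez("heldB.npz",t=h[0],R=h[1]); print(h[0]*1000,Rn.from_matrix(h[1]).as_euler("xyz",degrees=True))
p,R=target(h,3,.08); print(p,ik(p,R)); to(p,R)
p0,R0=tool(); print("world shift",(p-p0)*1000)
E
```

```text
[-8.88661826 -0.42358107  1.13074973] [1.79959713e+02 2.74946817e+01 2.63670051e-02]
[ 0.63006662 -0.10511613  0.15309339] [-0.39 -0.18  2.12  0.49  0.55]
shift [-80.2 245.8  35.7] turn [-3.4  69.2  25.16]
world shift [  15.30574725 -260.47154033    5.16908091]
```

Call:
play_rows:
  commands:
    - [-14,0,-26,0,0,0]
    - [-14,0,-26,0,0,0]
    - [0,0,0,-0.31,6.29,2.29]
    - [0,0,0,-0.31,6.29,2.29]
    - [0,0,0,-0.31,6.29,2.29]

```text
time: 5.82
tool_pos: [0.6155, 0.1551, 0.2075]
tool_rot: [0.036, 0.987, 0.142, -0.067]
contact_force: [0.4, -0.2, -3.8]
gripper_width: 0.73
grasp_force: 66.5
```

Call:
play_rows:
  commands:
    - [0,0,0,-0.31,6.29,2.29]
    - [0,0,0,-0.31,6.29,2.29]
    - [0,0,0,-0.31,6.29,2.29]
    - [0,0,0,-0.31,6.29,2.29]
    - [0,0,0,-0.31,6.29,2.29]

```text
time: 6.23
tool_pos: [0.614, 0.1547, 0.2063]
tool_rot: [0.016, 0.977, 0.05, 0.207]
contact_force: [0.3, -1.0, -4.0]
gripper_width: 0.734
grasp_force: 66.5
```

Call:
play_rows:
  commands:
    - [0,0,0,-0.31,6.29,2.29]
    - [0,0,0,-0.31,6.29,2.29]
    - [0,0,0,-0.31,6.29,2.29]
    - [0,0,0,0,0,0]

```text
time: 6.57
tool_pos: [0.609, 0.1544, 0.1986]
tool_rot: [0.004, 0.934, -0.007, 0.358]
contact_force: [-1.0, 0.6, -6.4]
gripper_width: 0.727
grasp_force: 66.6
```

Run:
```python
from place import *
d=np.load("heldB.npz"); h=d["t"],d["R"]
to(*target(h,3,.12)); to(*target(h,3,.08)); p0,R0=tool(); print(p0, R0, (target(h,3,.12)[0]-p0)*1000)
f=cam("wrist"); save(f,"held"); np.savez("heldimg.npz",**f)
```

```text
shift [ 23.3 259.1  32.4] turn [0.13 0.51 0.04]
shift [-12.  259.1  51.2] turn [0.13 0.51 0.04]
[0.60902963 0.15442051 0.19860221] [[ 0.74318167 -0.01632308  0.66889055]
 [-0.01066641 -0.99986437 -0.01254881]
 [ 0.66900466  0.00219138 -0.74325498]] [  34.71599062 -259.75869176   -7.92111989]
```

View pics/held.png

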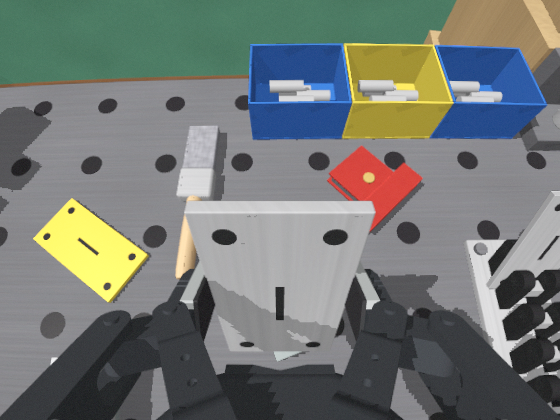

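Run:
```python
from place import *
f=dict(np.load("heldimg.npz")); d=np.load("heldB.npz"); p,R=tool()
# predicted corners in the world
C=np.array([[.065,y,z] for y in(.032,-.032) for z in (-.003,.003)]+[[-.065,y,.003] for y in (.032,-.032)])
W=(C@d["R"].T+d["t"])@R.T+p
print(proj(f,W).round(1).tolist())
g=cv2.cvtColor(f["image"],cv2.COLOR_RGB2GRAY)
print(g[196:220,280].tolist()); print(g[340:358,250].tolist(),g[340:358,310].tolist())
print(g[216,180:196].tolist(),g[216,364:382].tolist(),g[230,180:200].tolist(),g[230,364:382].tolist())
```

```text
[[180.4, 189.8], [176.4, 202.4], [369.5, 189.6], [373.2, 202.2], [226.6, 347.8], [328.1, 347.7]]
[141, 143, 140, 142, 142, 198, 204, 204, 204, 204, 205, 205, 205, 207, 208, 216, 221, 202, 180, 175, 174, 174, 176, 175]
[135, 125, 82, 34, 38, 44, 58, 148, 173, 173, 174, 159, 146, 141, 137, 139, 141, 142] [155, 158, 69, 38, 37, 37, 29, 114, 140, 141, 141, 140, 141, 138, 138, 138, 140, 141]
[134, 138, 136, 159, 201, 201, 176, 172, 172, 172, 171, 172, 172, 176, 174, 173] [172, 172, 172, 173, 173, 174, 174, 173, 172, 154, 131, 113, 113, 110, 111, 112, 112, 111] [136, 183, 218, 229, 230, 230, 228, 225, 219, 207, 188, 175, 171, 171, 172, 172, 173, 173, 174, 173] [174, 174, 174, 174, 166, 148, 102, 78, 81, 85, 88, 86, 88, 83, 85, 84, 126, 140]
```

```bash
cat > pnp.py <<'E'
from place import *
from scipy.optimize import least_squares
def inhand(f,R,p,t0,R0,far,near,cols,show=True,box=(150,420,200,380)):
    """plate in hand from wrist picture: rows of the top end's far/near edge, near corners' columns, and the drawn holes/mark"""
    g=cv2.cvtColor(f["image"],cv2.COLOR_RGB2GRAY); m=(g<90).astype(np.uint8); m[:int(near)+5]=0
    n,l,st,c=cv2.connectedComponentsWithStats(m); B=[]
    for i in range(1,n):
        x,y,w,h,a=st[i]
        if 50<a<700 and cols[0]<c[i][0]<cols[1] and c[i][1]<330: B.append((c[i],w,h,a))
    if show: print([(b[0].round(1).tolist(),int(b[1]),int(b[2])) for b in B])
    mark=min(B,key=lambda b:abs(b[0][0]-np.mean(cols))); holes=sorted([b[0] for b in B if b[0][1]<mark[0][1]-30 and b is not mark],key=lambda c:c[0])
    def model(v):
        dR=Rn.from_euler("yz",v[3:5]).as_matrix(); C=np.array([[.065,.0,-.003],[.065,0,.003],[.065,.032,.003],[.065,-.032,.003],[0,0,.003],[v[5],.02,.003],[v[5],-.02,.003]])
        return proj(f,((C@dR.T)@R0.T+v[:3])@R.T+p)
    def res(v):
        q=model(v); L,Rr=sorted(q[2:4],key=lambda a:a[0]); hh=sorted(q[5:7],key=lambda a:a[0])
        return np.r_[q[0][1]-far,q[1][1]-near,L[0]-cols[0],Rr[0]-cols[1],(q[4]-mark[0]),hh[0][1]-holes[0][1],hh[1][1]-holes[1][1]]
    s=least_squares(res,np.r_[t0,0,0,.05],x_scale=[.01,.01,.01,.1,.1,.01])
    print("t mm",(s.x[:3]*1000).round(1),"pitch,yaw deg",np.degrees(s.x[3:5]).round(2),"hole",s.x[5].round(4),"res",s.fun.round(1))
    return s.x[:3],R0@Rn.from_euler("yz",s.x[3:5]).as_matrix()
E
python3 - <<'E'
from pnp import *
f=dict(np.load("heldimg.npz")); d=np.load("heldB.npz"); p,R=tool()
t,Rh=inhand(f,R,p,d["t"],d["R"],200.5,213,(184.5,374)); np.savez("heldB2.npz",t=t,R=Rh)
E
```

```text
[([223.9, 236.8], 25, 15), ([335.0, 236.9], 25, 15), ([279.5, 303.0], 8, 33)]
t mm [-13.4   1.    4.1] pitch,yaw deg [-0.32 -0.03] hole 0.0521 res [-0.1  0.1  0.   0.  -0.1  0.   0.1 -0.1]
```

Run:
```python
from place import *
d=np.load("heldB2.npz"); h=d["t"],d["R"]
to(*target(h,3,.10)); to(*target(h,3,.06)); print(target(h,3,.1)[0]-tool()[0])
```

```text
shift [  7.  257.9  39.1] turn [0.09 0.18 0.07]
shift [-28.3 257.8  57.9] turn [0.09 0.18 0.07]
[ 0.02745545 -0.25842996 -0.02374579]
```

Call:
play_rows:
  commands:
    - [1,36.8,5.6,0,0,0]
    - [1,36.8,5.6,0,0,0]
    - [1,36.8,5.6,0,0,0]
    - [1,36.8,5.6,0,0,0]
    - [1,36.8,5.6,0,0,0]

```text
time: 7.03
tool_pos: [0.6359, -0.0307, 0.1905]
tool_rot: [0.002, 0.932, -0.006, 0.363]
contact_force: [0.8, -0.1, -3.9]
gripper_width: 0.727
grasp_force: 66.9
```

Call:
play_rows:
  commands:
    - [1,36.8,5.6,0,0,0]
    - [1,36.8,5.6,0.1,0.2,0.1]
    - [-11.8,0,6.3,0,0,0]
    - [-11.8,0,6.3,0,0,0]
    - [-11.8,0,6.3,0,0,0]

```text
time: 7.45
tool_pos: [0.6309, -0.1041, 0.1451]
tool_rot: [0.001, 0.931, -0.007, 0.365]
contact_force: [0.1, 0.5, -3.9]
gripper_width: 0.727
grasp_force: 67.3
```

Call:
play_rows:
  commands:
    - [0,0,0,0,0,0]
    - [0,0,0,0,0,0]

```text
time: 7.62
tool_pos: [0.63, -0.1025, 0.1438]
tool_rot: [0.001, 0.931, -0.007, 0.364]
contact_force: [0.9, 0.9, -3.1]
gripper_width: 0.729
grasp_force: 67.3
```

Run:
```python
from place import *
d=np.load("heldB2.npz"); h=d["t"],d["R"]
to(*target(h,3,.06)); p,R=tool()
f=cam("side"); save(f,"side2",(220,130,360,240),5); np.savez("side2.npz",**f)
# predicted plate corners in side view
C=np.array([[x,y,z] for x in(-.065,.065) for y in(.032,-.032) for z in (-.003,.003)])
print(((proj(f,(C@h[1].T+h[0])@R.T+p)-[220,130])*5).round().tolist())
```

```text
shift [-6.9  1.1 -0.5] turn [-0.2  -0.55 -0.13]
[[274.0, 329.0], [281.0, 328.0], [327.0, 295.0], [334.0, 295.0], [218.0, 140.0], [225.0, 139.0], [274.0, 112.0], [281.0, 111.0]]
```

View pics/side2.png

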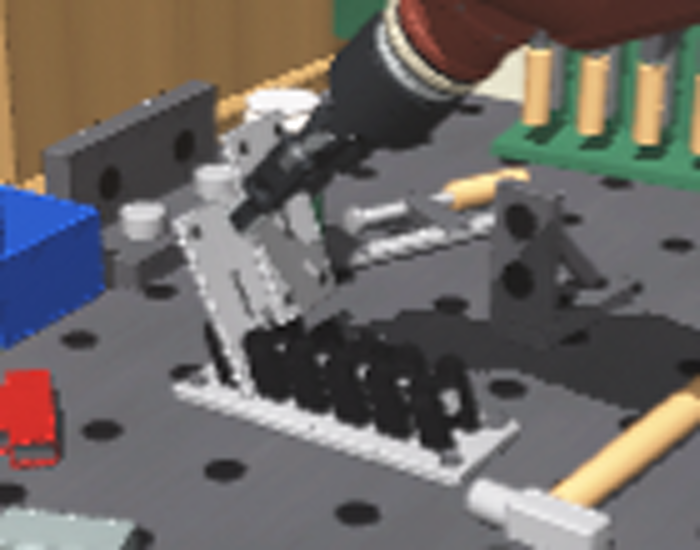

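Run:
```python
from place import *
f=dict(np.load("side2.npz")); ex=plateR(RY,0)
w=lambda P:np.r_[RK,0]+np.array(P)@ex.T
c=lambda X:((proj(f,X)-[220,130])*5).round().tolist()
print("foot front L,R, rear L",c(w([[-.1125,.042,.01],[-.1125,-.042,.01],[.1125,.042,.01]])))
s=np.sin(np.radians(20));k=np.cos(np.radians(20))
print("finished bottom L, top L, top R",c(w([[.064,.032,.01],[.064+.13*s,.032,.01+.13*k],[.064+.13*s,-.032,.01+.13*k]])))
f2=cam("top"); save(f2,"x")
```

```text
foot front L,R, rear L [[452.0, 473.0], [515.0, 420.0], [168.0, 382.0]]
finished bottom L, top L, top R [[234.0, 395.0], [176.0, 215.0], [233.0, 185.0]]
```

Call:
play_rows:
  commands:
    - [-6.9,1.1,-0.5,-0.2,-0.5,-0.1]
    - [0,0,0,0,0,0]
    - [0,0,0,0,0,0]

```text
time: 7.97
tool_pos: [0.6244, -0.1034, 0.14]
tool_rot: [0.004, 0.932, -0.007, 0.361]
contact_force: [0.1, 0.4, -3.1]
gripper_width: 0.733
grasp_force: 67.3
```

Call:
play_rows:
  commands:
    - [-4.4,0,2.35,0,0,0]
    - [-4.4,0,2.35,0,0,0]
    - [-4.4,0,2.35,0,0,0]
    - [-4.4,0,2.35,0,0,0]
    - [0,0,0,0,0,0]

```text
time: 8.38
tool_pos: [0.6164, -0.1031, 0.1186]
tool_rot: [0.003, 0.933, -0.008, 0.36]
contact_force: [-1.9, 0.8, -4.2]
gripper_width: 0.726
grasp_force: 67.3
```

Run:
```python
from place import *
d=np.load("heldB2.npz"); h=d["t"],d["R"]
to(*target(h,3,.04)); to(*target(h,3,.0)); s=manip.state();print(s["contact_force"],s["ft_torque"])
```

```text
shift [ 2.4  0.4 -0.6] turn [ 0.04  0.02 -0.09]
shift [-33.    0.4  18.1] turn [ 0.04  0.02 -0.09]
[-1.87004497  0.76452795 -4.15564717] [0.02253126 0.99362224 0.02596423]
```

Call:
play_rows:
  commands:
    - [-4.4,0.2,2.35,0,0,0]
    - [-4.4,0.2,2.35,0,0,0]
    - [0,0,0,0,0,0]

```text
time: 8.63
tool_pos: [0.6134, -0.1037, 0.1098]
tool_rot: [0.003, 0.933, -0.008, 0.36]
contact_force: [-2.9, -0.9, -3.9]
gripper_width: 0.727
grasp_force: 67.3
```

Call:
play_rows:
  commands:
    - [-4.4,0,2.35,0,0,0]
    - [-4.4,0,2.35,0,0,0]
    - [0,0,0,0,0,0]

```text
time: 8.88
tool_pos: [0.6102, -0.1037, 0.1006]
tool_rot: [0.003, 0.933, -0.008, 0.36]
contact_force: [-3.2, -0.7, -1.6]
gripper_width: 0.73
grasp_force: 67.4
```

Run:
```python
from place import *
d=np.load("heldB2.npz"); h=d["t"],d["R"]
to(*target(h,3,.0)); s=manip.state();print(s["contact_force"],s["ft_torque"])
f=cam("wrist"); save(f,"ins"); np.savez("ins.npz",**f)
```

```text
shift [-16.3  -0.3   8.9] turn [ 0.08 -0.06 -0.07]
[-3.21163782 -0.6629837  -1.60350608] [-0.05495094  1.29151261  0.00639549]
```

View pics/ins.png

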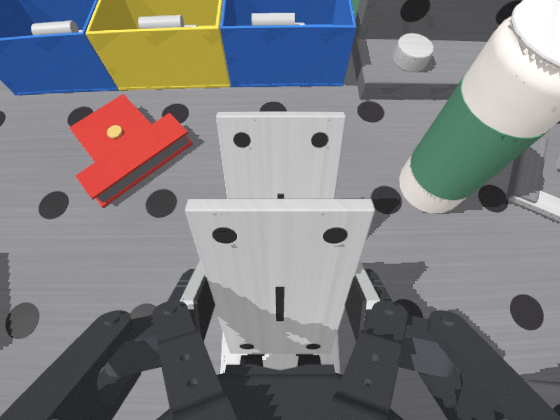

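The plate is going down into slot 3, parallel to and in line with the finished plate (tops centred at columns 280 and 281), and contact force stays low. About 18 mm left.

Call:
play_rows:
  commands:
    - [-4.4,0,2.35,0,0,0]
    - [-4.4,0,2.35,0,0,0]
    - [0,0,0,0,0,0]

```text
time: 9.18
tool_pos: [0.6073, -0.1038, 0.092]
tool_rot: [0.004, 0.933, -0.008, 0.361]
contact_force: [-6.9, 0.3, 1.0]
gripper_width: 0.729
grasp_force: 67.6
```

Call:
play_rows:
  commands:
    - [-2.6,0,1.4,0,0,0]
    - [-2.6,0,1.4,0,0,0]
    - [0,0,0,0,0,0]

```text
time: 9.43
tool_pos: [0.6059, -0.104, 0.0874]
tool_rot: [0.004, 0.932, -0.008, 0.362]
contact_force: [-9.2, -0.9, 5.1]
gripper_width: 0.728
grasp_force: 67.9
```

Call:
play_rows:
  commands:
    - [-1.3,0,0.7,0,0,0]
    - [0,0,0,0,0,0]

```text
time: 9.6
tool_pos: [0.6057, -0.104, 0.0865]
tool_rot: [0.004, 0.932, -0.008, 0.362]
contact_force: [-11.4, -0.1, 6.4]
gripper_width: 0.729
grasp_force: 68.0
```

Run:
```python
from place import *
d=np.load("heldB2.npz"); h=d["t"],d["R"]
to(*target(h,3,.0)); s=manip.state();print(s["contact_force"],s["ft_torque"])
```

```text
shift [-3.5 -0.7  1.5] turn [ 0.12 -0.24 -0.04]
[-11.39270905  -0.06125598   6.41921934] [0.06446377 1.3543226  0.00434547]
```

Call:
play_rows:
  commands:
    - [-1.1,0,-1,0,0,0]
    - [-1.3,0,0.7,0,0,0]
    - [0,0,0,0,0,0]

```text
time: 9.85
tool_pos: [0.6033, -0.1038, 0.0842]
tool_rot: [0.004, 0.932, -0.008, 0.361]
contact_force: [-2.4, -0.5, -0.6]
gripper_width: 0.731
grasp_force: 67.5
```

Call:
play_rows:
  commands:
    - [-1.3,0,0.7,0,0,0]
    - [0,0,0,0,0,0]

```text
time: 10.02
tool_pos: [0.6027, -0.1037, 0.0825]
tool_rot: [0.004, 0.933, -0.008, 0.361]
contact_force: [-3.1, -0.3, -1.1]
gripper_width: 0.73
grasp_force: 67.5
```

Call:
play_rows:
  commands:
    - [-1.3,0,0.7,0,0,0]
    - [0,0,0,0,0,0]

```text
time: 10.18
tool_pos: [0.6021, -0.1036, 0.0809]
tool_rot: [0.003, 0.933, -0.008, 0.361]
contact_force: [-2.9, -0.5, -2.5]
gripper_width: 0.731
grasp_force: 67.5
```

Run:
```python
from place import *
d=np.load("heldB2.npz"); h=d["t"],d["R"]
to(*target(h,3,.0)); s=manip.state();print(s["contact_force"],s["ft_torque"])
```

```text
shift [ 3.  -0.4 -0.2] turn [ 0.09 -0.12 -0.07]
[-2.91160673 -0.47295065 -2.48861423] [0.01000173 0.83830128 0.00183607]
```

Call:
play_rows:
  commands:
    - [-1.3,0,0.7,0,0,0]
    - [0,0,0,0,0,0]

```text
time: 10.35
tool_pos: [0.6016, -0.1036, 0.0796]
tool_rot: [0.003, 0.933, -0.008, 0.361]
contact_force: [-3.3, -0.3, -0.5]
gripper_width: 0.731
grasp_force: 67.5
```

Call:
play_rows:
  commands:
    - [-1.3,0,0.7,0,0,0]
    - [0,0,0,0,0,0]

```text
time: 10.52
tool_pos: [0.6014, -0.1037, 0.0788]
tool_rot: [0.004, 0.932, -0.008, 0.361]
contact_force: [-4.4, 0.7, 0.9]
gripper_width: 0.73
grasp_force: 67.6
```

Call:
play_rows:
  commands:
    - [-0.9,0,0.5,0,0,0]
    - [0,0,0,0,0,0]

```text
time: 10.68
tool_pos: [0.6016, -0.1037, 0.0787]
tool_rot: [0.004, 0.932, -0.008, 0.362]
contact_force: [-6.1, 1.5, 4.4]
gripper_width: 0.727
grasp_force: 67.9
```

On the floor: height stalls at 78.7 mm and force rises. Release and retract.

Call:
play_rows:
  commands:
    - [0,0,0,0,0,0]
    - [0,0,0,0,0,0]
    - [0,0,0,0,0,0]
    - [0,0,0,0,0,0]
    - [0,0,0,0,0,0]
  hand: 80

```text
time: 11.1
tool_pos: [0.6012, -0.1038, 0.0779]
tool_rot: [0.004, 0.932, -0.008, 0.361]
contact_force: [-0.5, -0.5, -0.7]
gripper_width: 0.936
grasp_force: 0.0
```

Call:
play_rows:
  commands:
    - [0,0,-8,0,0,0]
    - [0,0,-15,0,0,0]
    - [0,0,-25,0,0,0]
    - [0,0,-35,0,0,0]
    - [0,0,-35,0,0,0]

```text
time: 11.52
tool_pos: [0.5203, -0.1018, 0.1645]
tool_rot: [0.003, 0.933, -0.008, 0.36]
contact_force: [0.6, -0.6, 1.8]
gripper_width: 0.937
grasp_force: 0.0
```

```bash
cat > chk.py <<'E'
from place import *
def topend(f,slot,lift=0):
    Rp=plateR(RY,70); c=np.r_[RK,.01]+plateR(RY,0)@[.032*(slot-3),0,0]+Rp@[.065,0,0]
    return proj(f,np.array([[.065,y,z] for y in(.032,-.032) for z in(-.003,.003)]+[[0,0,.003]])@Rp.T+c).round(1).tolist()
E
python3 - <<'E'
from chk import *
f=cam("wrist"); save(f,"after1"); print("slot3",topend(f,3),"slot5",topend(f,5)); np.savez("after1.npz",**f)
g=cv2.cvtColor(f["image"],cv2.COLOR_RGB2GRAY); m=(g>160).astype(np.uint8)
n,l,st,c=cv2.connectedComponentsWithStats(m)
for i in range(1,n):
    if st[i][4]>400: print(st[i],c[i].round())
print(tool()[0])
from g import *
to(*grasp((.506,.332),4,lift=.25))
E
```

```text
slot3 [[234.2, 144.7], [233.3, 149.8], [325.3, 144.6], [326.2, 149.7], [279.8, 213.5]] slot5 [[239.2, 77.6], [238.5, 80.9], [320.1, 77.5], [320.8, 80.8], [279.7, 149.3]]
[135   0 102  31 735] [187.  22.]
[500   0  60  11 507] [533.   4.]
[ 400    4   91   92 5777] [444.  49.]
[367  31  31  26 518] [381.  42.]
[   0   65   36   61 1145] [13. 91.]
[  233    78    93   287 15512] [275. 187.]
[496 116  45  27 425] [518. 131.]
[369 125  50  39 728] [388. 150.]
[ 456  147  104   47 1006] [507. 166.]
[  10  181   40   81 2586] [ 29. 221.]
[152 264  37  53 610] [169. 289.]
[371 264  37  54 617] [390. 290.]
[ 256  329   71   41 1082] [289. 353.]
[ 0.52106315 -0.1029979   0.17461648]
shift [  59.6 -434.4  -87.6] turn [  1.17 -70.99  -5.21]
```

View pics/after1.png

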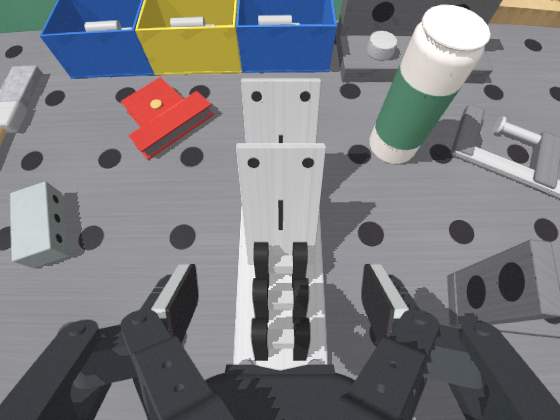

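Plate B stands square in slot 3, top end at columns 238–323, centred over the rack and parallel to the finished plate. Its block, at left (30,225), is undisturbed. Now plate A.

Run:
```python
from g import *
R=toolR(4,0); p=np.array([.536,.334,.21]); to(p,R); print(R.T@(p-tool()[0])*1000)
from place import *
d=np.load("heldB2.npz"); h=d["t"],d["R"]
a=np.array([.6016,-.1037,.0787])-target(h,3,0)[0]; print("corr world mm",a*1000)
```

```text
shift [  31.9 -436.9  -23.2] turn [  2.29 -43.01  -4.58]
[  45.3838992  -434.89144803  -35.38352305]
corr world mm [-2.49907656 -0.43729235 -4.38465699]
```

Call:
play_rows:
  commands:
    - [0,0,-20,0.33,-6.14,-0.65]
    - [0,0,0,0.33,-6.14,-0.65]
    - [0,0,0,0.33,-6.14,-0.65]
    - [0,0,0,0.33,-6.14,-0.65]
    - [0,0,0,0.33,-6.14,-0.65]

```text
time: 11.98
tool_pos: [0.5085, -0.1023, 0.1811]
tool_rot: [-0.001, 0.995, 0.023, 0.1]
contact_force: [0.3, 1.2, -0.6]
gripper_width: 0.933
grasp_force: 0.0
```

Call:
play_rows:
  commands:
    - [0,0,0,0.33,-6.14,-0.65]
    - [0,0,0,0.33,-6.14,-0.65]
    - [4.1,-39.5,-2,0,0,0]
    - [4.1,-39.5,-2,0,0,0]
    - [4.1,-39.5,-2,0,0,0]

```text
time: 12.4
tool_pos: [0.5126, 0.0182, 0.1861]
tool_rot: [-0.004, 0.999, 0.034, -0.006]
contact_force: [1.5, 0.3, -0.1]
gripper_width: 0.935
grasp_force: 0.0
```

Call:
play_rows:
  commands:
    - [4.1,-39.5,-2,0,0,0]
    - [4.1,-39.5,-2,0,0,0]
    - [4.1,-39.5,-2,0,0,0]
    - [4.1,-39.5,-2,0,0,0]
    - [4.1,-39.5,-2,0,0,0]

```text
time: 12.82
tool_pos: [0.5188, 0.2176, 0.198]
tool_rot: [-0.004, 0.999, 0.035, -0.005]
contact_force: [1.8, -0.6, 0.3]
gripper_width: 0.936
grasp_force: 0.0
```

Call:
play_rows:
  commands:
    - [4.1,-39.5,-2,0,0,0]
    - [4.1,-39.5,-2,0,0,0]
    - [4.1,-39.5,-2,0,0,0]
    - [0,0,0,0,0,0]
    - [0,0,0,0,0,0]
  hand: 85

```text
time: 13.23
tool_pos: [0.5228, 0.3364, 0.2044]
tool_rot: [-0.004, 0.999, 0.037, -0.006]
contact_force: [-0.4, -0.1, -0.9]
gripper_width: 0.998
grasp_force: 0.0
```

Run:
```python
from plate import *
from g import *
f=cam("wrist"); r=plate(f,(.506,.332)); print(r,tool()[0]); q,y=r[0]/1000,r[3]
to(*grasp(q,y,lift=.06)); to(*grasp(q,y)); R=toolR(y,-28); print(R.T@(grasp(q,y,lift=.06)[0]-tool()[0])*1000)
```

```text
(array([506.6, 332.2], dtype=float32), 127.1, 63.2, 4.2, array([283., 198.])) [0.52288721 0.33500576 0.20424274]
shift [ -8.8   2.5 118.4] turn [-4.600e-01 -2.733e+01 -1.000e-02]
shift [ -8.1   3.  178.4] turn [-4.600e-01 -2.733e+01 -1.000e-02]
[ 46.53122906   1.60536091 109.24910691]
```

Call:
play_rows:
  commands:
    - [0,0,0,-0.12,-6.83,0]
    - [0,0,0,-0.12,-6.83,0]
    - [0,0,0,-0.12,-6.83,0]
    - [0,0,0,-0.12,-6.83,0]
    - [0,0,0,0,0,0]

```text
time: 13.7
tool_pos: [0.5248, 0.332, 0.2006]
tool_rot: [0.009, 0.969, 0.032, -0.245]
contact_force: [-0.9, -0.5, -2.1]
gripper_width: 0.996
grasp_force: 0.0
```

Call:
play_rows:
  commands:
    - [15.5,0.5,36.4,0,0,0]
    - [15.5,0.5,36.4,0,0,0]
    - [15.5,0.5,36.4,0,0,0]
    - [0,0,0,0,0,0]
    - [0,0,0,0,0,0]

```text
time: 14.12
tool_pos: [0.511, 0.3307, 0.0848]
tool_rot: [0.009, 0.969, 0.034, -0.244]
contact_force: [0.7, 0.4, 0.8]
gripper_width: 0.998
grasp_force: 0.0
```

Run:
```python
from g import *
q,y=(.5066,.3322),4.2
to(*grasp(q,y,lift=.06)); to(*grasp(q,y))
```

```text
shift [ 1.2 -1.8 -1.9] turn [ 0.02  0.22 -0.17]
shift [29.5 -1.9 51. ] turn [ 0.02  0.22 -0.17]
```

Call:
play_rows:
  commands:
    - [7.4,-0.5,12.8,0,0,0]
    - [7.4,-0.5,12.8,0,0,0]
    - [7.4,-0.5,12.8,0,0,0]
    - [7.4,-0.4,12.8,0,0.2,-0.2]
    - [0,0,0,0,0,0]

```text
time: 14.53
tool_pos: [0.5132, 0.3335, 0.0237]
tool_rot: [0.009, 0.97, 0.036, -0.242]
contact_force: [-0.7, -1.2, -0.4]
gripper_width: 0.994
grasp_force: 0.0
```

Call:
play_rows:
  commands:
    - [0,0,0,0,0,0]
    - [0,0,0,0,0,0]
    - [0,0,0,0,0,0]
    - [0,0,0,0,0,0]
    - [0,0,0,0,0,0]
  hand: 40

```text
time: 14.95
tool_pos: [0.5157, 0.3345, 0.0279]
tool_rot: [0.008, 0.97, 0.036, -0.239]
contact_force: [2.6, 0.4, -0.7]
gripper_width: 0.73
grasp_force: 66.1
```

Call:
play_rows:
  commands:
    - [0,0,0,0,0,0]
    - [0,0,0,0,0,0]

```text
time: 15.12
tool_pos: [0.5156, 0.3345, 0.0279]
tool_rot: [0.008, 0.97, 0.036, -0.239]
contact_force: [1.9, 1.2, 0.9]
gripper_width: 0.729
grasp_force: 66.2
```

Run:
```python
from place import *
p,R=tool(); print(p,manip.state()["contact_force"])
h=held((.5066,.3322),4.2,p,R); print(h[0]*1000); np.savez("heldA.npz",t=h[0],R=h[1])
q,Rt=target(h,1,.10); print(q,ik(q,Rt)); to(q,Rt)
```

```text
[0.51556077 0.33449586 0.02788121] [1.90954427 1.16409839 0.93401496]
[-10.44432758   1.61009304  -0.30319298]
[ 0.57508392 -0.10217259  0.17185431] [-0.43 -0.37  2.23  0.47  0.64]
shift [ -43.6  439.6 -140.8] turn [-0.85 69.96  5.32]
```

Call:
play_rows:
  commands:
    - [-7,0,-13,0,0,0]
    - [-14,0,-26,0,0,0]
    - [-19,0,-35,0,0,0]
    - [-19,0,-35,0,0,0]
    - [-17,0,-32,0,0,0]

```text
time: 15.53
tool_pos: [0.5128, 0.3336, 0.1897]
tool_rot: [0.008, 0.97, 0.037, -0.24]
contact_force: [0.6, 1.0, -4.3]
gripper_width: 0.734
grasp_force: 67.1
```

Call:
play_rows:
  commands:
    - [0,0,0,-0.08,6.4,0.48]
    - [0,0,0,-0.08,6.4,0.48]
    - [0,0,0,-0.08,6.4,0.48]
    - [0,0,0,-0.08,6.4,0.48]
    - [0,0,0,-0.08,6.4,0.48]

```text
time: 15.95
tool_pos: [0.5128, 0.3335, 0.1882]
tool_rot: [0.006, 0.999, 0.018, 0.039]
contact_force: [0.4, 0.2, -4.6]
gripper_width: 0.727
grasp_force: 66.9
```

Call:
play_rows:
  commands:
    - [0,0,0,-0.08,6.4,0.48]
    - [0,0,0,-0.08,6.4,0.48]
    - [0,0,0,-0.08,6.4,0.48]
    - [0,0,0,-0.08,6.4,0.48]
    - [0,0,0,-0.08,6.4,0.48]

```text
time: 16.37
tool_pos: [0.5121, 0.3332, 0.1874]
tool_rot: [0.004, 0.95, -0.002, 0.313]
contact_force: [0.7, -0.5, -3.6]
gripper_width: 0.73
grasp_force: 67.0
```

Call:
play_rows:
  commands:
    - [0,0,0,-0.08,6.4,0.48]
    - [0,0,0,0,0,0]
    - [0,0,0,0,0,0]
    - [0,0,0,0,0,0]

```text
time: 16.7
tool_pos: [0.5136, 0.3338, 0.1879]
tool_rot: [0.003, 0.932, -0.006, 0.363]
contact_force: [1.3, 0.4, -4.5]
gripper_width: 0.73
grasp_force: 67.1
```

Run:
```python
from place import *
f=cam("wrist"); np.savez("heldimgA.npz",**f); p,R=tool(); np.savez("poseA.npz",p=p,R=R); print(p,manip.state()["grasp_force"])
g=cv2.cvtColor(f["image"],cv2.COLOR_RGB2GRAY).astype(int)
print(g[185:225,270].tolist()); print(g[185:225,300].tolist())
for r in (214,217,220): print(r,g[r,176:196].tolist(),g[r,364:386].tolist())
```

```text
[0.51439732 0.33399654 0.18888394] 67.05777168273926
[239, 239, 239, 239, 239, 239, 239, 239, 239, 239, 239, 239, 239, 239, 167, 61, 62, 61, 61, 64, 78, 203, 217, 218, 219, 220, 219, 218, 220, 221, 221, 222, 229, 224, 199, 185, 186, 186, 186, 186]
[141, 151, 151, 151, 152, 155, 152, 153, 154, 152, 149, 150, 150, 150, 152, 152, 152, 152, 152, 153, 146, 206, 215, 217, 218, 218, 219, 220, 221, 221, 220, 223, 228, 224, 197, 184, 184, 184, 185, 183]
214 [153, 154, 152, 153, 152, 153, 153, 185, 211, 217, 218, 219, 220, 220, 220, 219, 218, 220, 219, 221] [219, 219, 218, 219, 219, 218, 219, 218, 218, 219, 208, 177, 156, 155, 153, 154, 155, 154, 154, 153, 154, 155]
217 [152, 151, 151, 151, 152, 153, 184, 216, 226, 226, 227, 228, 228, 230, 229, 229, 229, 228, 229, 229] [227, 227, 226, 226, 226, 227, 228, 227, 227, 226, 225, 215, 180, 152, 151, 153, 152, 151, 151, 151, 150, 152]
220 [153, 152, 153, 154, 153, 152, 154, 175, 186, 183, 182, 182, 183, 183, 184, 185, 186, 186, 185, 184] [184, 183, 183, 183, 182, 184, 184, 184, 183, 184, 175, 155, 150, 150, 151, 152, 152, 152, 155, 152, 153, 153]
```

Run:
```python
from pnp import *
f=dict(np.load("heldimgA.npz")); d=np.load("heldA.npz"); q=np.load("poseA.npz"); p,R=q["p"],q["R"]
t,Rh=inhand(f,R,p,d["t"],d["R"],205.5,219,(182.8,376)); np.savez("heldA2.npz",t=t,R=Rh)
h=t,Rh; k=np.array([-.0025,-.0004,-.0044])
for l in (.10,.06):
    a,b=target(h,1,l); to(a+k,b)
```

```text
[([223.0, 242.1], 25, 15), ([335.5, 242.1], 24, 15), ([185.6, 276.9], 17, 16), ([279.5, 307.4], 8, 32)]
t mm [-12.4   4.7   1.1] pitch,yaw deg [-0.43  4.58] hole 0.0414 res [  0.2  -0.   -2.7  -2.4   7.5   0.  -15.4  14.9]
shift [ 34.9 433.6  58. ] turn [ 2.11 -0.75  4.05]
shift [ -0.6 433.5  76.4] turn [ 2.11 -0.75  4.05]
```

```bash
sed -i 's/cols\[0\]<c\[i\]\[0\]<cols\[1\]/cols[0]+25<c[i][0]<cols[1]-25/' pnp.py
python3 - <<'E'
from pnp import *
f=dict(np.load("heldimgA.npz")); d=np.load("heldA.npz"); q=np.load("poseA.npz"); p,R=q["p"],q["R"]
t,Rh=inhand(f,R,p,d["t"],d["R"],205.5,219,(182.8,376)); np.savez("heldA2.npz",t=t,R=Rh)
h=t,Rh; k=np.array([-.0025,-.0004,-.0044])
for l in (.10,.06):
    a,b=target(h,1,l); to(a+k,b)
E
```

```text
[([223.0, 242.1], 25, 15), ([335.5, 242.1], 24, 15), ([279.5, 307.4], 8, 32)]
t mm [-12.7   1.1   1.6] pitch,yaw deg [-0.36  0.15] hole 0.0523 res [ 0.2 -0.1 -0.   0.   0.  -0.  -0.1  0.1]
shift [ 35.  436.3  57.7] turn [ 0.08 -0.69  0.12]
shift [ -0.5 436.2  76.1] turn [ 0.08 -0.69  0.12]
```

Call:
play_rows:
  commands:
    - [3.2,39.7,5.2,0,-0.35,0]
    - [3.2,39.7,5.2,0,-0.35,0.1]
    - [3.2,39.7,5.2,0,0,0]
    - [3.2,39.7,5.2,0,0,0]
    - [3.2,39.7,5.2,0,0,0]

```text
time: 17.17
tool_pos: [0.5412, 0.1331, 0.1811]
tool_rot: [0.003, 0.933, -0.007, 0.359]
contact_force: [0.1, 0.4, -4.4]
gripper_width: 0.729
grasp_force: 67.6
```

Call:
play_rows:
  commands:
    - [3.2,39.7,5.2,0,0,0]
    - [3.2,39.7,5.2,0,0,0]
    - [3.2,39.7,5.2,0,0,0]
    - [3.2,39.7,5.2,0,0,0]
    - [3.2,39.7,5.2,0,0,0]

```text
time: 17.58
tool_pos: [0.5675, -0.0664, 0.173]
tool_rot: [0.003, 0.933, -0.006, 0.359]
contact_force: [0.9, 0.1, -4.8]
gripper_width: 0.732
grasp_force: 67.6
```

Call:
play_rows:
  commands:
    - [3.2,39.7,5.2,0,0,0]
    - [0,0,0,0,0,0]
    - [0,0,0,0,0,0]
    - [0,0,0,0,0,0]
    - [0,0,0,0,0,0]

```text
time: 18.0
tool_pos: [0.572, -0.1023, 0.1692]
tool_rot: [0.002, 0.934, -0.006, 0.358]
contact_force: [0.2, 0.4, -4.0]
gripper_width: 0.725
grasp_force: 68.1
```

```bash
cat > t1.py <<'E'
from place import *
d=np.load("heldA2.npz"); h=d["t"],d["R"]; k=np.array([-.0025,-.0004,-.0044])
for l in (.06,.0):
    a,b=target(h,1,l); to(a+k,b)
s=manip.state(); print(s["contact_force"],s["time"])
E
python3 t1.py
```

```text
shift [-33.8   0.8  18.7] turn [ 0.01 -0.01  0.18]
shift [-86.7   0.7  46.9] turn [ 0.01 -0.01  0.18]
[ 0.21691179  0.36526178 -4.00696115] 18.0
```

Call:
play_rows:
  commands:
    - [-8.45,0.2,4.7,0,0,0.1]
    - [-8.45,0.2,4.7,0,0,0.1]
    - [-8.45,0.2,4.7,0,0,0]
    - [-8.45,0.2,4.7,0,0,0]
    - [0,0,0,0,0,0]

```text
time: 18.42
tool_pos: [0.5567, -0.102, 0.1276]
tool_rot: [0.001, 0.935, -0.008, 0.355]
contact_force: [0.5, 0.7, -5.0]
gripper_width: 0.727
grasp_force: 68.1
```

Call:
play_rows:
  commands:
    - [-4.4,0,2.35,0,0,0]
    - [-4.4,0,2.35,0,0,0]
    - [-4.4,0,2.35,0,0,0]
    - [-4.4,0,2.35,0,0,0]
    - [0,0,0,0,0,0]

```text
time: 18.83
tool_pos: [0.5516, -0.1031, 0.1119]
tool_rot: [0.002, 0.934, -0.008, 0.357]
contact_force: [-0.5, -0.9, -4.9]
gripper_width: 0.731
grasp_force: 68.1
```

```bash
python3 t1.py
```

```text
shift [ 19.7  -0.4 -10.3] turn [ 0.04  0.1  -0.12]
shift [-33.2  -0.2  18. ] turn [ 0.04  0.1  -0.12]
[-0.48403801 -0.94017188 -4.86170512] 18.8333
```

Free so far, 38 mm to go.

Call:
play_rows:
  commands:
    - [-4.4,0,2.35,0,0,0]
    - [-4.4,0,2.35,0,0,0]
    - [-4.4,0,2.35,0,0,0]
    - [0,0,0,0,0,0]

```text
time: 19.17
tool_pos: [0.5463, -0.1029, 0.0977]
tool_rot: [0.002, 0.934, -0.008, 0.357]
contact_force: [-1.0, 0.3, -4.5]
gripper_width: 0.733
grasp_force: 68.1
```

Call:
play_rows:
  commands:
    - [-4.4,0,2.35,0,0,0]
    - [-4.4,0,2.35,0,0,0]
    - [0,0,0,0,0,0]

```text
time: 19.42
tool_pos: [0.5431, -0.1029, 0.0886]
tool_rot: [0.002, 0.934, -0.008, 0.357]
contact_force: [-2.0, -1.0, -4.0]
gripper_width: 0.728
grasp_force: 68.1
```

```bash
python3 t1.py
```

```text
shift [ 41.6  -0.4 -22. ] turn [ 0.05  0.08 -0.12]
shift [-11.3  -0.2   6.3] turn [ 0.05  0.08 -0.12]
[-1.98197417 -1.00583232 -4.00084583] 19.4167
```

Call:
play_rows:
  commands:
    - [-3.5,0,1.9,0,0,0]
    - [-3.5,0,1.9,0,0,0]
    - [0,0,0,0,0,0]

```text
time: 19.67
tool_pos: [0.5408, -0.1031, 0.0817]
tool_rot: [0.002, 0.934, -0.008, 0.358]
contact_force: [-3.8, -0.5, -1.7]
gripper_width: 0.726
grasp_force: 68.3
```

Call:
play_rows:
  commands:
    - [-1.8,0,1,0,0,0]
    - [0,0,0,0,0,0]

```text
time: 19.83
tool_pos: [0.5405, -0.1032, 0.0804]
tool_rot: [0.002, 0.934, -0.008, 0.358]
contact_force: [-6.6, 0.1, -0.2]
gripper_width: 0.729
grasp_force: 68.5
```

Call:
play_rows:
  commands:
    - [-1.3,0,0.7,0,0,0]
    - [0,0,0,0,0,0]

```text
time: 20.0
tool_pos: [0.5402, -0.1033, 0.0794]
tool_rot: [0.002, 0.934, -0.008, 0.358]
contact_force: [-7.5, -0.6, 1.5]
gripper_width: 0.727
grasp_force: 68.6
```

Call:
play_rows:
  commands:
    - [-1.3,0,0.7,0,0,0]
    - [0,0,0,0,0,0]

```text
time: 20.17
tool_pos: [0.5399, -0.1033, 0.0782]
tool_rot: [0.002, 0.933, -0.008, 0.359]
contact_force: [-7.6, -0.1, 3.4]
gripper_width: 0.73
grasp_force: 68.7
```

```bash
python3 t1.py
```

```text
shift [ 51.   -0.8 -27.4] turn [ 0.1  -0.07 -0.07]
shift [-2.  -0.7  0.7] turn [ 0.1  -0.07 -0.07]
[-7.56908934 -0.0717355   3.43684429] 20.1667
```

Call:
play_rows:
  commands:
    - [-0.9,0,-0.8,0,0,0]
    - [-1.3,0,0.7,0,0,0]
    - [0,0,0,0,0,0]

```text
time: 20.42
tool_pos: [0.5393, -0.1035, 0.0782]
tool_rot: [0.002, 0.933, -0.009, 0.36]
contact_force: [-0.8, 2.1, 3.9]
gripper_width: 0.732
grasp_force: 68.4
```

Call:
play_rows:
  commands:
    - [-1.3,0,0.7,0,0,0]
    - [0,0,0,0,0,0]

```text
time: 20.58
tool_pos: [0.5395, -0.1036, 0.078]
tool_rot: [0.002, 0.933, -0.008, 0.361]
contact_force: [-4.1, 3.5, 9.3]
gripper_width: 0.732
grasp_force: 68.9
```

Call:
play_rows:
  commands:
    - [-1.3,0,0.7,0,0,0]
    - [0,0,0,0,0,0]

```text
time: 20.75
tool_pos: [0.5398, -0.1037, 0.0778]
tool_rot: [0.002, 0.932, -0.008, 0.361]
contact_force: [-6.4, 4.2, 14.0]
gripper_width: 0.729
grasp_force: 69.2
```

```bash
python3 t1.py
```

```text
shift [ 51.5  -1.2 -27.4] turn [ 0.11 -0.41 -0.1 ]
shift [-1.6 -1.1  0.4] turn [ 0.11 -0.41 -0.1 ]
[-6.40243609  4.2421199  14.02513374] 20.75
```

Floor reached: height stalls at 78 mm while the upward force climbs. I'll ease the preload, release and retract.

Call:
play_rows:
  commands:
    - [1.8,0,-1,0,0,0]
    - [0,0,0,0,0,0]

```text
time: 20.92
tool_pos: [0.5393, -0.1037, 0.078]
tool_rot: [0.003, 0.933, -0.008, 0.36]
contact_force: [-0.5, 2.9, 7.1]
gripper_width: 0.729
grasp_force: 68.4
```

Call:
play_rows:
  commands:
    - [0,0,0,0,0,0]
    - [0,0,0,0,0,0]
    - [0,0,0,0,0,0]
    - [0,0,0,0,0,0]
    - [0,0,0,0,0,0]
  hand: 80

```text
time: 21.33
tool_pos: [0.5373, -0.103, 0.0751]
tool_rot: [0.002, 0.934, -0.008, 0.358]
contact_force: [0.6, -0.2, 0.0]
gripper_width: 0.933
grasp_force: 0.0
```

Call:
play_rows:
  commands:
    - [0,0,-8,0,0,0]
    - [0,0,-15,0,0,0]
    - [0,0,-25,0,0,0]
    - [0,0,-35,0,0,0]
    - [0,0,-35,0,0,0]

```text
time: 21.75
tool_pos: [0.4573, -0.1013, 0.1625]
tool_rot: [0.001, 0.934, -0.008, 0.357]
contact_force: [1.1, -0.5, 1.7]
gripper_width: 0.939
grasp_force: 0.0
```

Call:
play_rows:
  commands:
    - [0,0,0,0,0,0]
    - [0,0,0,0,0,0]
    - [0,0,0,0,0,0]
    - [0,0,0,0,0,0]
    - [0,0,0,0,0,0]

```text
time: 22.17
tool_pos: [0.4581, -0.1013, 0.1603]
tool_rot: [0.0, 0.935, -0.009, 0.356]
contact_force: [-0.1, -0.1, -0.4]
gripper_width: 0.938
grasp_force: 0.0
```

Run:
```python
from chk import *
f=cam("wrist"); g=cv2.cvtColor(f["image"],cv2.COLOR_RGB2GRAY).astype(int)
for s in (1,3,5): print("slot",s,topend(f,s))
m=(g<90).astype(np.uint8); n,l,st,c=cv2.connectedComponentsWithStats(m)
print([(c[i].round(1).tolist(),int(st[i][4])) for i in range(1,n) if 30<st[i][4]<700 and 215<c[i][0]<345 and c[i][1]<360])
v=cv2.GaussianBlur(g.astype(np.float32),(3,3),0)
d=np.diff(v[:,265:295].mean(1)); print("row steps",[(int(i),int(d[i])) for i in np.where(abs(d)>14)[0] if i<330])
for s in (1,3,5):
    q=np.array(topend(f,s)); r=int(q[1][1])+12; e=np.diff(v[r,:]); a=slice(int(q[1][0])-12,int(q[1][0])+15); b=slice(int(q[3][0])-15,int(q[3][0])+12)
    print(s,r,"edges",a.start+abs(e[a]).argmax()+.5,b.start+abs(e[b]).argmax()+.5)
st=manip.state(); print(st["time"],st["contact_force"],st["tool_pos"])
```

```text
slot 1 [[232.7, 142.4], [231.7, 147.6], [326.1, 142.0], [327.0, 147.2], [279.8, 212.4]]
slot 3 [[237.9, 73.6], [237.1, 76.9], [320.7, 73.1], [321.5, 76.5], [279.7, 146.8]]
slot 5 [[242.2, 19.6], [241.6, 21.7], [316.3, 19.2], [316.9, 21.2], [279.7, 92.7]]
[([257.9, 38.3], 68), ([302.6, 38.0], 64), ([255.3, 92.4], 80), ([304.8, 92.4], 78), ([253.6, 160.5], 90), ([309.4, 160.2], 87), ([281.5, 213.5], 120), ([261.1, 263.4], 621), ([299.8, 263.4], 618)]
row steps [(19, 29), (20, 66), (21, 38), (140, 15), (286, 14), (287, 14), (305, -14), (306, -28), (307, -26)]
1 159 edges 236.5 315.5
3 88 edges 251.5 308.5
5 33 edges 244.5 315.5
22.2167 [-0.79972817  0.82562409 -0.57009065] [ 0.45817234 -0.10128964  0.16035217]
```

Both plates check out. Holes and marks match their predicted slot positions to within 2.5 pixels, the hole pairs are level, and the plates are centred to about 1 mm. The gripper is clear.

```bash
python3 -c "
from plant import manip
print(manip.job_done())"
```

```text
the job is handed in; nothing more can be done
None
```

Both loose plates now stand on the slot floors, one in slot 3 and one in slot 1, square and centred to about 1 mm in the last wrist view. The finished plate was left in slot 5, and the job was handed in at about 22 s; the hand-in did not say whether it passed.

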